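# Clamp a pipe and lock the clamp screw

## Task

Push the pipe along the V of the pipe clamp until its end is against the stop plate, then screw the clamp spindle down by its T-bar, clockwise seen from above, until the pad is down on the pipe and the spindle's cross hole is lined up with the lock pin. Then push the lock pin fully home through the hole and flip the hinged wire keeper over outwards so that it drops in front of the pin's head. Leave the things lying around the clamp where they are.

Things in the scene. Friction and masses are not known exactly. Their poses are not given: they have to be found in the camera images.
- clamp: Red pipe clamp fixed on the bench. Origin: bench top, on the spindle's vertical axis; z up, y along the pipe, x from spindle towards the pin's head ('clamp' figures below, mm). Base plate x -75..105, y -135..135, top z 12. V block y -68..68, pipe axis at x 0, z 45. A yoke straddles the pipe: uprights x -60..60, y -16..16; bridge x -60..100, y -18..18, z 85..114. The T-bar turns above all.
- stop_face (a point): Middle of the face of the pipe stop, a red upright plate on the base at clamp y 120 (x -25..25, z 12..65); the +y end of the pipe must be against it.
- pipe: Loose dark steel pipe, diameter 27, length 240, about 0.4 kg, lying in the V along clamp y. Origin at its middle on its axis, y along it. It starts 20 to 50 mm short of the stop and slides along the V when its -y end is pushed towards +y. Against the stop its middle is at clamp y 0.
- spindle (a joint): Turn of the spindle, rad; grows clockwise from above, screwing down 10 mm a turn. 0 = 11 mm cross hole in line and level with the 8 mm pin (set it within 0.15), pad on the pipe, T-bar along the pipe (hole square to bar). -6.28 is one turn short: hole 10 mm too high. Starts 1.1 to 1.7 turns short. End stop +0.6. Stiff (0.06 N m), stays where left.
- bar_centre (a point): Centre of the T-bar, on the spindle axis, local y along the bar. Clamp z 175 at joint 0, 10 mm higher per turn short. Steel rod, diameter 12, balls of 17 at the ends, 129 long overall. A hub of radius 16 reaches from 22 below to 12 above the bar's centre line. Pushed sideways 30 to 55 mm from the axis it walks round and round without grasping.
- pin_block (a point): Centre of the top of the red block on the bridge that guides the lock pin: clamp x 31..95, y -14..14, top z 150. Two ears on it rise to z 166 at x 83..97 and carry the keeper's hinge.
- lock_pin (a joint): Travel of the lock pin, m: 0 drawn out, 0.040 fully home (towards the spindle, clamp -x). It is captive in its block and needs about 2 N. It stops against the spindle if the hole is not lined up.
- pin_head (a point): Centre of the outer face of the lock pin's head, a steel disc of diameter 26, 10 thick, axis along clamp x at z 135. At clamp x 147 drawn out, 107 when home. Push it towards clamp -x.
- keeper (a joint): Swing of the wire keeper about its hinge (along clamp y, at clamp x 94, z 160), rad: 0 leaning back 35 degrees towards the spindle, 0.61 upright, 3.16 down in front of the head of the home pin. Past upright it falls over by its own weight. With the pin drawn out it catches on the pin's shank at about 2.8.
- keeper_bar (a point): Middle of the keeper's cross wire. The keeper is a U of 5 mm wire, 41 wide along clamp y, its cross wire 30 from the hinge; at joint 0 the cross wire is at clamp x 77, z 185, and pushed there towards clamp +x it swings over.
- cutter: Bystander, to be left alone: red pipe cutter, about 160 x 70 x 20 mm. Origin under its middle.
- rod_case: Bystander, to be left alone: white plastic rod case, 35 x 160 x 16 mm. Origin under its middle.
- coupling: Bystander, to be left alone: black pipe coupling, diameter 38, 36 mm high, standing. Origin under its middle.
- bush: Bystander, to be left alone: stepped brass bush, diameter 32, 28 mm high, standing. Origin under its middle.
- offcut: Bystander, to be left alone: flat steel offcut, 50 x 30 x 12 mm. Origin under its middle.
- brush: Bystander, to be left alone: hand brush lying down. Origin under its middle.
- spanner: Bystander, to be left alone: spanner lying down. Origin under its middle.
Mind the look-alikes: they are no part of the job. Of the things shaped like the pipe, the steel one is meant.

How it is judged (in metres and radians):
On the way, in this order (a step that is already met when the one before it is completed fails the run):
1. the pipe is pushed against the stop (within 4 mm), before the spindle is down (y of pipe in the frame of clamp above -0.004 m and value of joint spindle below -3 rad), for 0.2 s.
2. the spindle is screwed down to its line-up (within 0.35 rad), the pin still drawn out (y of pipe in the frame of clamp above -0.004 m and value of joint spindle between -0.35 and 0.35 rad and value of joint lock_pin below 0.015 m), for 0.2 s.
3. the lock pin is pushed fully home through the cross hole (within 3 mm), the keeper not yet over (value of joint lock_pin above 0.037 m and value of joint spindle between -0.25 and 0.25 rad and value of joint keeper below 2.5 rad), for 0.2 s.
4. the keeper is flipped over, in front of the pin's head (value of joint keeper above 3 rad and value of joint lock_pin above 0.037 m), for 0.2 s.
At the end, for the whole second after the job is handed in: The pipe lies at rest in the V within 4 mm of the stop, the spindle is within 0.25 rad of its line-up, the lock pin is within 3 mm of fully home and the keeper is down in front of its head (joint above 3.0 rad) (all of step 4 and y of pipe in the frame of clamp above -0.004 m and value of joint spindle between -0.25 and 0.25 rad and linear speed of pipe below 0.01 m/s and z of pipe in the frame of clamp between 0.041 and 0.049 m); the robot touches nothing.
It fails at once if one of the loose things lying around the clamp is moved by more than 30 mm (distance of any of cutter, rod_case, coupling, bush, offcut, brush, spanner from where it was at the start of the episode above 0.03 m).
It also fails if it takes over 59 s, if anything falls off the work surface, if the arm or the gripper's body presses on something with over 40 N, if the wrist force passes 120 N, or if a joint passes its speed limit or range.

## Robot

A 6-joint arm with a two-finger parallel gripper is mounted at the origin on the work surface. World frame = base frame: x ahead of the robot, y to its left, z up, the work surface at z = 0. Lengths are in mm, angles in degrees, forces in N, time in s.
With the tool pointing down it reaches from about 150 to 775 mm from the base axis. Payload 6.1 kg.
Tool frame: the origin (TCP) lies at the very end of the fingers, on their centre line; the grasp point (between the pads) lies 19 mm behind it; z points along the fingers, y is the line along which they close (so a half turn about z gives the same grasp; the last joint's range is limited). The gripper opens to 85 mm and grips with 20 to 120 N. Pads are 22 mm wide; open, the fingers measure 114 mm over their backs; the gripper's body (76 mm by 85 mm) begins 54 mm behind the grasp point. The pads swing forward as they close: fully open they stand 13 mm farther back than shut.
Start: joints at [-76.604, 7.208, -2.269, 80.523, 0, 90], TCP at [121.624, -510.701, 231.295] pointing down, gripper open.
Joint ranges: [-155.77, 155.77], [-54.66, 111.73], [-72.52, 77.12], [-102.08, 115.82], [-83.92, 84.16], [-180, 180]. Speed limits (degrees/s): [136.94, 136.94, 172.46, 180, 180, 180].

## Interface

Orientations are given as [roll, pitch, yaw] about the fixed x, y, z axes, in that order (R = Rz(yaw) Ry(pitch) Rx(roll)).
In Python, from bench import robot gives the robot as it stands.
- The arm moves only by the shell command python3 -m inch 'ROWS' [FORCE]. ROWS is JSON, a list that holds one entry, the list of rows, each a list of 5 numbers: the shift along the tool's x, y, z in cm, then the turn about the tool's z in degrees, then the gripper command: -1 is shut, 1 is fully open, values between are in proportion. A call has 1 to 8 rows; each row is the pose to reach, as a shift and turn from the pose commanded when the call began, along the tool's axes at that moment; what a row does not reach only later rows make up. A row lasts 1/12 s, in which the tool goes at most 41.7 mm and 7.16 degrees, less where a joint would pass 70% of its speed; a pose out of reach is approached as far as the arm can. A call with a gripper value outside its range is refused whole. The fingers move at their own pace and stop on an object; FORCE is the grip in N (left out, the last holds). Time passes only in rows, so rows that repeat a pose let the fingers close. It gives the time, the measured TCP pose, the force, the opening and the grip force at its end, in the units of the state.
- robot.state(): the state, without advancing time (a new reading comes with each control period).
- robot.snapshot(name): name is "scene" or "top"; returns the picture (480x640x3 uint8, red, green, blue); there is no depth.
- robot.camera_info(name): a dict with "fx", "fy", "cx", "cy" (pixels), "R" (3x3) and "t" (3): a world point X has camera coordinates R X + t. Camera axes: x right, y down, z forward; pixel columns grow to the right and rows downward; lengths in mm; the calibration is good to about 2 mm. A picture is of the moment at which its call begins. camera_info takes no time and is no camera call.
- robot.finish_job(): hands the job in; it is judged then, once.
The state is a dict: "time_s": time; "joints": joint angles; "dq": joint speeds; "effort": joint torques, N m; "tool_pos": TCP position; "eef_rot": TCP orientation; "contact_force": force on the tool from outside, world axes, zero at the start; "torque": the same for the moment, N m; "opening": opening from 0.0 (shut) to 1.0 (fully open); "gripper_force": force on a finger pad.
Only numpy, scipy, OpenCV 4.12 (cv2) and the standard library are available. Lean on these libraries where they do the work, as an engineer would, in place of code of your own. Each camera call takes 0.05 s, during which the arm holds its last target. There are 200 camera calls.

## Working session

There is one attempt and no reset: what is moved stays moved. The work goes in short steps, Python scripts to look and compute and a shell command to move; the robot and the scene stay as the last step left them, time stands still between calls to the robot, and variables do not carry over. Pictures are saved under pics/ and viewed, at most 11 in all, crops included, and the job is handed in when it is done.

```bash
mkdir -p pics; ls
python3 - <<'E'
from bench import robot
import cv2
for n in("scene","top"):
    i=robot.snapshot(n); cv2.imwrite(f"pics/{n}0.png",i[:,:,::-1]); c=robot.camera_info(n); print(n,c)
print(robot.state())
E
```

```text
pics
scene {'fx': 465.12946235747086, 'fy': 465.12946235747086, 'cx': 320.65273480671857, 'cy': 235.43133590351923, 'R': array([[ 0.68461144,  0.72889685, -0.00406946],
       [ 0.52516293, -0.49711201, -0.69071235],
       [-0.50548103,  0.47073245, -0.72311817]]), 't': array([-314.96498134, -202.69746314, 1502.37408794])}
top {'fx': 495.14833199570074, 'fy': 495.14833199570074, 'cx': 324.48869694256035, 'cy': 235.6137897781963, 'R': array([[-0.02103735, -0.99973273, -0.00958591],
       [-0.98793965,  0.02225844, -0.15323124],
       [ 0.15340365,  0.00624673, -0.98814386]]), 't': array([ -50.11188831,  518.77977002, 1441.72027542])}
{'time_s': 0.1, 'joints': array([-7.66043144e+01,  7.23728197e+00, -2.32174391e+00,  8.05235990e+01,
        5.21279558e-04,  8.99996098e+01]), 'dq': array([ 0.13095525, -0.14499531,  0.15311986,  0.01904037,  0.10483696,
        0.07475933]), 'effort': array([-3.13962028e-04, -4.36902416e+01,  3.53605485e+01,  1.36538444e-02,
       -1.86881857e-04,  7.55615304e-06]), 'tool_pos': array([ 121.54447881, -510.34918277,  230.6022176 ]), 'eef_rot': array([-1.79917375e+02, -5.21841774e-04,  1.33960751e+01]), 'contact_force': array([-0.09538238, -0.32560968,  0.56617235]), 'torque': array([-0.00806415, -0.01576513, -0.01079844]), 'gripper_force': 0.0, 'opening': 0.9985310145760641}
```

View pics/scene0.png

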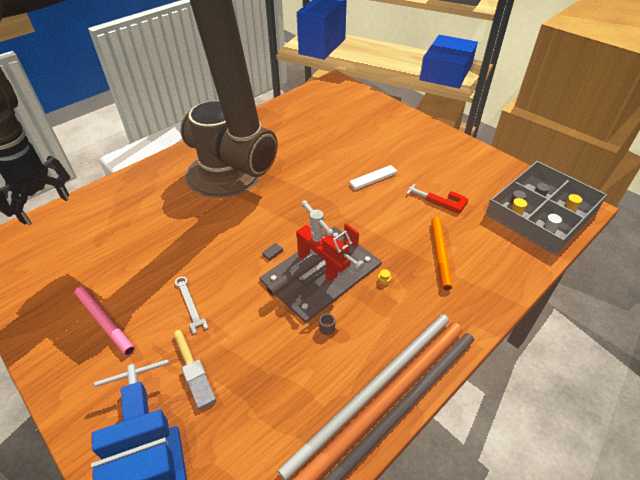

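View pics/top0.png

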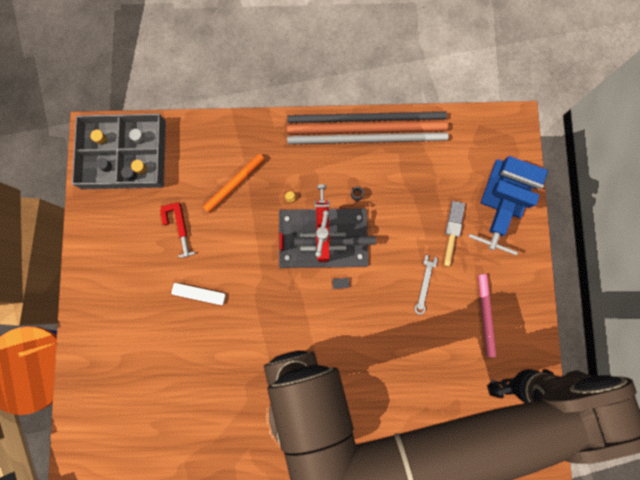

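Top view: clamp near (323,237), with the pin head up at (322,187), which is world +x. The stop is on the left at (282,241), world +y, and the pipe protrudes right to about (372,240). I'll zoom in next.

Run:
```python
import cv2,numpy as np
a=cv2.imread("pics/top0.png")[170:285,260:390]; b=cv2.imread("pics/scene0.png")[190:340,250:400]
cv2.imwrite("pics/c1.png",cv2.resize(a,None,fx=5.2,fy=5.2,interpolation=2)); cv2.imwrite("pics/c2.png",cv2.resize(b,None,fx=4,fy=4,interpolation=2))
```

```text
(no output)
```

View pics/c1.png

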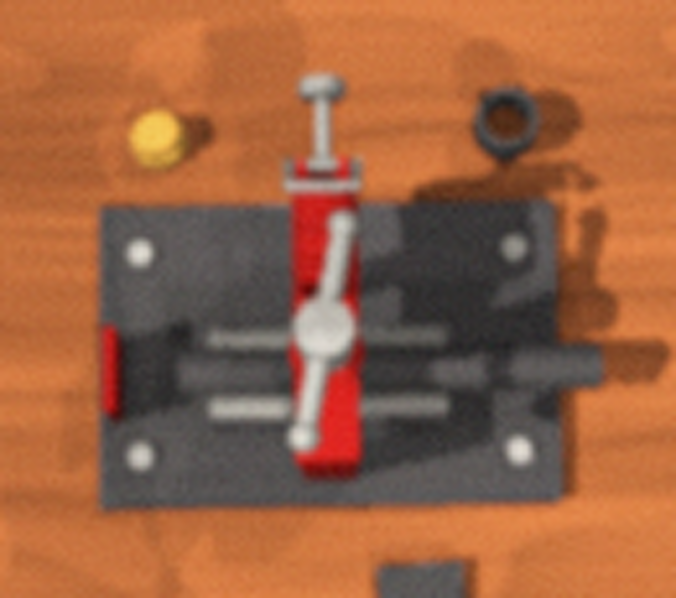

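View pics/c2.png

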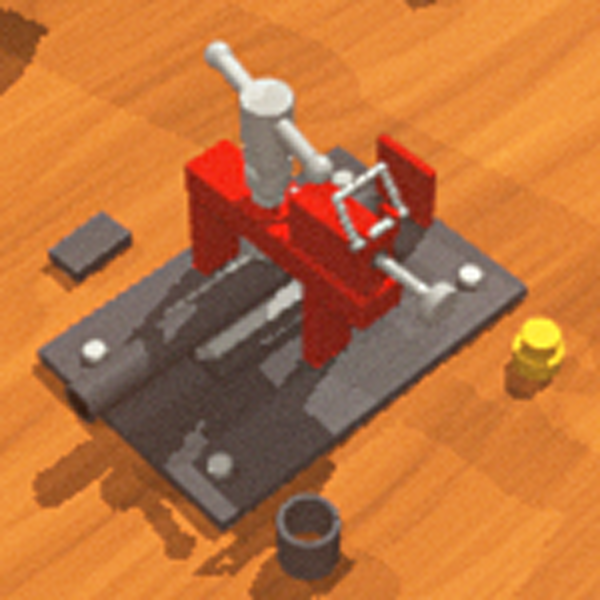

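```bash
cat > h.py <<'E'
import numpy as np
from bench import robot
C={n:robot.camera_info(n) for n in("scene","top")}
def proj(n,X):
    c=C[n]; p=np.asarray(X)@np.array(c["R"]).T+c["t"]
    return np.stack([c["fx"]*p[...,0]/p[...,2]+c["cx"],c["fy"]*p[...,1]/p[...,2]+c["cy"]],-1)
def tri(uv):
    A=[];b=[]
    for n,(u,v) in uv.items():
        c=C[n];R=np.array(c["R"]);t=np.array(c["t"])
        for k,w in((0,(u-c["cx"])/c["fx"]),(1,(v-c["cy"])/c["fy"])):
            A.append(R[k]-w*R[2]); b.append(w*t[2]-t[k])
    return np.linalg.lstsq(np.array(A),np.array(b),rcond=None)[0]
T=lambda x,y:((x+.5)/5.2-.5+260,(y+.5)/5.2-.5+170)
S=lambda x,y:((x+.5)/4-.5+250,(y+.5)/4-.5+190)
E
python3 - <<'E'
from h import *
from scipy.optimize import least_squares
P={"ball+x":((343,222),(318,167)),"ball-x":((302,437),(217,53)),"hubtop":((326,325),(267,97)),"pinhead":((321,87),(438,298)),"c--":((562,498),(40,353)),"c+-":((553,203),(225,520)),"c++":((102,207),(525,290)),"pipe end":((603,365),(85,397))}
for k,(a,b) in P.items(): print(k,tri({"top":T(*a),"scene":S(*b)}).round(1))
obs=[((105,135,12),(102,207),(525,290)),((105,-135,12),(553,203),(225,518)),((-75,-135,12),(560,498),(40,353)),((-75,135,12),(102,505),None),((145,0,135),(321,87),(438,298))]
def w(p,X):
    c,s=np.cos(p[2]),np.sin(p[2]);return np.array([p[0]+c*X[0]-s*X[1],p[1]+s*X[0]+c*X[1],X[2]])
def pr(n,p):return proj(n,p)
def res(p):
    r=[]
    for X,a,b in obs:
        r+=list(proj("top",w(p,X))-T(*a))
        if b:r+=list(proj("scene",w(p,X))-S(*b))
    q=p[3];z=175-10*q/(2*np.pi)
    for sg,a,b in((1,(343,222),(318,167)),(-1,(302,437),(217,53))):
        d=56*sg*np.array([np.cos(p[4]),np.sin(p[4])]);X=w(p,(d[0],d[1],z))
        r+=list(proj("top",X)-T(*a))+list(proj("scene",X)-S(*b))
    return r
s=least_squares(res,[480,10,0,-7.6,-.1]);p=s.x
print("clamp",p[:2],np.degrees(p[2]),"q from height",p[3],"bar dir clamp deg",np.degrees(p[4]),np.abs(s.fun).max(), s.fun.round(1))
print(s.fun)
E
```

```text
ball+x [558.2 -65.9 191.5]
ball-x [446.4 -42.5 189.8]
hubtop [503.2 -55.4 200.8]
pinhead [643.9 -54.9 141.6]
c-- [ 429.3 -187.9   10.7]
c+- [ 604.5 -187.8   12.6]
c++ [607.6  77.3  10.9]
pipe end [ 502.1 -208.6   52.6]
clamp [501.73879649 -53.79129623] -0.1148237003244155 q from height -9.52749619055066 bar dir clamp deg -11.378719755338604 2.5030178989283627 [-1.5 -0.1  0.4 -1.1 -0.5 -1.1 -1.1  1.6  0.1  0.5 -1.8 -0.7 -1.2  1.
 -0.7 -0.7  0.3  2.5 -0.6  0.5 -0.5 -0.1 -0.2 -0.3 -0.2  0.1]
[-1.51556726 -0.09783874  0.37427979 -1.05346534 -0.46592714 -1.14076573
 -1.13986747  1.63612348  0.08075862  0.54413271 -1.76056965 -0.69322247
 -1.24518699  0.97447916 -0.68915742 -0.69571666  0.34672815  2.5030179
 -0.59268453  0.50290596 -0.52740065 -0.11572249 -0.19313847 -0.33631694
 -0.21892842  0.05831233]
```

Both views give heights of 10.7 to 12.6 at the base plate (must be 12) and about 190 at the bar (must be 186 to 192). The clamp is at about (502,-55), yaw ~0, and the pipe end is about 35 mm short. The bar direction of -11° gives about 1.22 turns short. First I'll shut the fingers and square the tool.

```bash
python3 -m inch '[[[0,0,0,7,-1],[0,0,0,13.4,-1],[0,0,0,13.4,-1]]]'; python3 -c "
from bench import robot;print(robot.state()['joints'])"
```

```text
time_s: 0.35
tool_pos: [121.6, -510.5, 230.8]
eef_rot: [-179.9, 0.0, -0.2]
contact_force: [-0.1, 0.2, -0.8]
opening: 0.606
gripper_force: 0.0
[-7.66053009e+01  7.22779242e+00 -2.30232280e+00  8.05226669e+01
 -2.71534401e-03  1.03558086e+02]
```

```bash
python3 -m inch '[[[2,-1.3,0,-7,-1],[5,-3.3,0,-14,-1],[8,-5.4,0,-21,-1],[11,-7.4,0,-28,-1],[14,-9.4,0,-35,-1],[17,-11.4,0,-42,-1],[20,-13.4,0,-49,-1],[23,-15.4,0,-56,-1]]]'; python3 -c "
from bench import robot;print(robot.state()['joints'])"
```

```text
time_s: 1.02
tool_pos: [352.8, -355.4, 231.2]
eef_rot: [-180.0, 0.0, 56.5]
contact_force: [-0.3, -0.5, -0.5]
opening: -0.004
gripper_force: 0.0
[-4.52095697e+01  4.58216916e+00 -5.21906097e+00  8.02059424e+01
 -2.98167335e-03  7.82451901e+01]
```

```bash
python3 -m inch '[[[3.4,1.3,0,-7,-1],[6.8,2.6,0,-14,-1],[10.2,3.9,0,-21,-1],[13.6,5.2,0,-28,-1],[17.2,6.5,0,-34,-1],[17.2,6.5,3,-34,-1],[17.2,6.5,6,-34,-1]]]'
```

```text
time_s: 1.6
tool_pos: [504.6, -249.4, 171.6]
eef_rot: [179.8, 0.1, 90.4]
contact_force: [-0.5, 0.2, -0.6]
opening: -0.001
gripper_force: 0.0
```

```bash
python3 -m inch '[[[0,-0.2,3.5,0,-1],[0,-0.2,7,0,-1],[0,-0.2,10,0,-1],[0,-0.2,13.2,0,-1],[0,-0.2,13.4,0,-1],[0,-0.2,13.4,0,-1]]]'
python3 - <<'E'
from bench import robot;import cv2,numpy as np
a=robot.snapshot("top")[170:285,260:420][:,:,::-1];b=robot.snapshot("scene")[190:340,220:400][:,:,::-1]
a=cv2.resize(a,(0,0),fx=2.45,fy=2.45,interpolation=2);b=cv2.resize(b,(392,327))
cv2.imwrite("pics/c3.png",np.vstack([a,b]))
E
```

```text
time_s: 2.1
tool_pos: [498.1, -249.7, 35.6]
eef_rot: [-179.8, -0.1, 90.1]
contact_force: [0.1, -0.1, 0.5]
opening: 0.001
gripper_force: 0.0
```

View pics/c3.png

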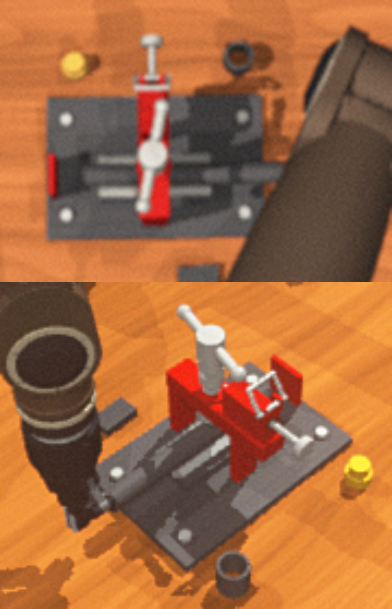

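The fingers are lined up with the pipe end (scene part, about (100,490)) and clear of everything. Now pushing +y.

```bash
python3 -m inch '[[[1,0.3,0,0,-1],[2,0.3,0,0,-1],[2.8,0.3,0,0,-1],[3.4,0.3,0,0,-1],[4,0.3,0,0,-1],[4.5,0.3,0,0,-1],[5,0.3,0,0,-1],[5.3,0.3,0,0,-1]]]'; python3 -m inch '[[[0.3,0,0,0,-1],[0.5,0,0,0,-1],[0.7,0,0,0,-1],[0.7,0,0,0,-1]]]'
```

```text
time_s: 2.87
tool_pos: [503.9, -198.2, 38.8]
eef_rot: [179.9, 0.2, 90.0]
contact_force: [0.6, -6.7, 4.3]
opening: 0.003
gripper_force: 3.4
time_s: 3.2
tool_pos: [503.9, -191.3, 38.8]
eef_rot: [179.8, 0.2, 90.0]
contact_force: [0.8, -5.4, 3.2]
opening: -0.001
gripper_force: 2.7
```

Sliding at about 6 N, not at the stop yet. I'll continue in small steps.

```bash
python3 -m inch '[[[0.2,0,0,0,-1],[0.4,0,0,0,-1],[0.4,0,0,0,-1]]]';python3 -m inch '[[[0.2,0,0,0,-1],[0.4,0,0,0,-1],[0.4,0,0,0,-1]]]'
```

```text
time_s: 3.45
tool_pos: [503.9, -187.5, 38.8]
eef_rot: [179.8, 0.2, 90.0]
contact_force: [0.9, -5.2, 2.8]
opening: -0.0
gripper_force: 2.9
time_s: 3.7
tool_pos: [503.9, -186.2, 39.0]
eef_rot: [179.9, 0.6, 89.9]
contact_force: [1.3, -15.9, 2.3]
opening: -0.004
gripper_force: 8.1
```

```bash
python3 -m inch '[[[0.2,0,0,0,-1],[0.3,0,0,0,-1],[0.3,0,0,0,-1],[0.3,0,0,0,-1],[0.3,0,0,0,-1]]]'
```

```text
time_s: 4.12
tool_pos: [504.0, -186.2, 39.1]
eef_rot: [179.9, 0.9, 89.8]
contact_force: [-0.3, -27.3, 0.3]
opening: 0.0
gripper_force: 13.3
```

```bash
python3 -m inch '[[[-3,0,0,0,-1],[-6,0,0,0,-1],[-6,0,-4,0,-1],[-6,-1,-8,0,-1],[-6,-2,-12,0,-1],[-6,-3,-16,0,-1],[-5,-4.3,-19,0,-1],[-3,-4.3,-19,0,-1]]]'; python3 -m inch '[[[4,0,0,0,-1],[8,0,0,0,-1],[11,0,0,0,-1],[12,0,0,0,-1],[12.3,0,0,0,-1],[12.3,0,0,0,-1]]]'
python3 - <<'E'
from bench import robot;import cv2,numpy as np
a=robot.snapshot("top")[170:285,260:420][:,:,::-1];b=robot.snapshot("scene")[160:340,220:420][:,:,::-1]
a=cv2.resize(a,(0,0),fx=3.5,fy=3.5,interpolation=2)[:300];b=cv2.resize(b,(0,0),fx=2.8,fy=2.8,interpolation=2)[:300]
cv2.imwrite("pics/c4.png",np.vstack([a,b]) if a.shape[1]==b.shape[1] else np.vstack([a,cv2.resize(b,(560,300))]))
E
```

```text
time_s: 4.78
tool_pos: [460.3, -210.6, 234.6]
eef_rot: [179.5, 0.2, 89.9]
contact_force: [0.8, -0.2, -0.8]
opening: -0.002
gripper_force: 0.0
time_s: 5.28
tool_pos: [459.7, -85.7, 227.6]
eef_rot: [180.0, 0.0, 90.1]
contact_force: [0.1, -0.3, -1.0]
opening: 0.003
gripper_force: 0.0
```

View pics/c4.png

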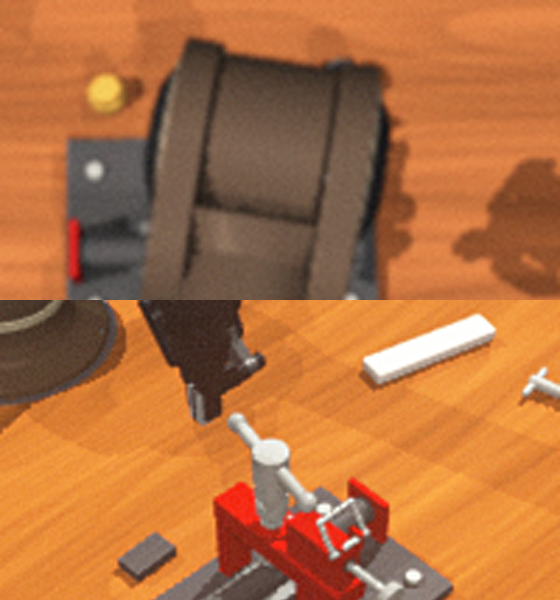

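The pipe touches the stop plate (top part, about (80,245)), and the fingers are behind and beside the -x end of the bar, which is at (235,420) in the scene part. Now I'll descend and touch the bar.

```bash
python3 -m inch '[[[0,0,3,0,-1],[0,0,6,0,-1],[0,0,6.2,0,-1],[0,0,6.2,0,-1]]]'; python3 -m inch '[[[1,0.1,0,0,-1],[2,0.2,0,0,-1],[3,0.2,0,0,-1],[4.4,0.4,0,0,-1],[5.6,1.1,0,0,-1],[5.6,1.1,0,0,-1]]]'
```

```text
time_s: 5.72
tool_pos: [458.4, -87.3, 164.0]
eef_rot: [-179.8, -0.0, 89.9]
contact_force: [0.2, -0.9, 0.4]
opening: -0.004
gripper_force: 0.0
time_s: 6.22
tool_pos: [471.9, -28.3, 166.5]
eef_rot: [179.9, -0.0, 90.2]
contact_force: [-0.7, -0.2, -0.1]
opening: -0.0
gripper_force: 0.0
```

```bash
python3 -m inch '[[[0.9,1.1,0,0,-1],[1.3,2.4,0,0,-1],[1.3,3.8,0,0,-1],[0.9,5.1,0,0,-1],[0,6.2,0,0,-1],[-1.2,6.9,0,0,-1],[-2.6,7.1,0,0,-1],[-4,6.9,0,0,-1]]]';python3 - <<'E'
from bench import robot;import cv2,numpy as np
b=robot.snapshot("scene")[160:340,220:420][:,:,::-1]
cv2.imwrite("pics/c5.png",cv2.resize(b,(0,0),fx=3,fy=3,interpolation=2))
E
```

```text
time_s: 6.88
tool_pos: [540.9, -71.0, 165.3]
eef_rot: [179.9, -0.1, 90.0]
contact_force: [-0.0, 3.4, -0.8]
opening: -0.001
gripper_force: 1.2
```

View pics/c5.png

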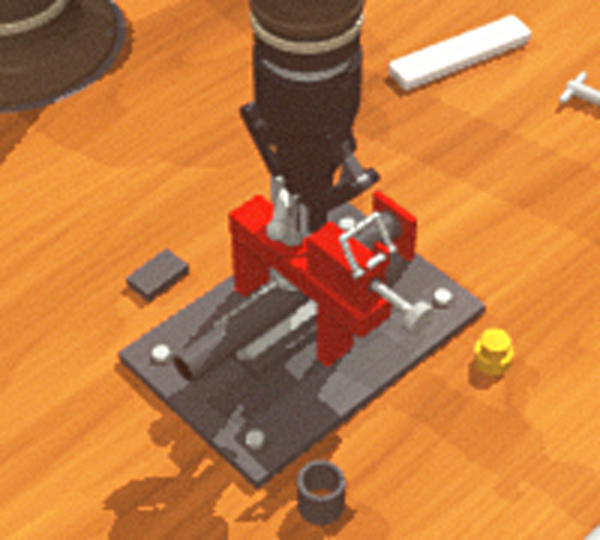

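The finger is behind the bar's end at (280,225) and pushing with 3 N, so the walk works. Continuing round.

```bash
python3 -m inch '[[[-1.2,-0.7,0,0,-1],[-2.1,-1.8,0,0,-1],[-2.5,-3.1,0,0,-1],[-2.5,-4.5,0,0,-1],[-2.1,-5.8,0,0,-1],[-1.2,-6.9,0,0,-1],[0,-7.6,0,0,-1],[1.4,-7.8,0,0,-1]]]';python3 -m inch '[[[1.4,0.2,0,0,-1],[2.6,0.9,0,0,-1],[3.4,1.1,0,0,-1],[4,1.1,0,0,-1],[4,1.2,0,0,-1]]]'; python3 -m inch '[[[0,0,0,0,-1]]]'
```

```text
time_s: 7.6
tool_pos: [460.3, -56.5, 165.8]
eef_rot: [180.0, 0.1, 89.9]
contact_force: [1.1, -2.8, 0.7]
opening: 0.001
gripper_force: 1.0
time_s: 8.02
tool_pos: [473.2, -15.2, 165.3]
eef_rot: [-180.0, -0.0, 90.1]
contact_force: [-1.9, 0.0, 0.7]
opening: -0.002
gripper_force: 0.6
time_s: 8.1
tool_pos: [473.3, -15.9, 165.2]
eef_rot: [-180.0, -0.0, 90.1]
contact_force: [-0.7, 0.7, 0.8]
opening: 0.004
gripper_force: 0.4
```

```bash
python3 -m inch '[[[0,0.3,0,0,-1],[0,0.6,0,0,-1],[0,0.7,0,0,-1],[0,0.7,0,0,-1]]]';python3 -m inch '[[[0,-1.5,0,0,-1],[0,-3.5,0,0,-1],[0,-7,-3,0,-1],[0,-11,-6,0,-1],[0,-15,-6,0,-1],[0,-19,-6,0,-1],[0,-22,-6,0,-1],[0,-22,-6,0,-1]]]';python3 - <<'E'
from bench import robot;import cv2,numpy as np
a=robot.snapshot("top");b=robot.snapshot("scene")
np.save("a.npy",a);np.save("b.npy",b)
a=cv2.resize(a[170:285,260:390,::-1],(0,0),fx=3,fy=3,interpolation=2);b=cv2.resize(b[190:305,270:400,::-1],(0,0),fx=3,fy=3,interpolation=2)
cv2.imwrite("pics/c6.png",np.hstack([a,b]))
E
```

```text
time_s: 8.43
tool_pos: [480.9, -16.7, 165.1]
eef_rot: [-180.0, -0.0, 90.0]
contact_force: [-1.3, 0.6, -0.2]
opening: -0.003
gripper_force: 0.6
time_s: 9.1
tool_pos: [255.9, -16.6, 226.3]
eef_rot: [179.9, 0.0, 89.9]
contact_force: [-0.1, -0.2, 1.2]
opening: -0.003
gripper_force: 0.0
```

View pics/c6.png

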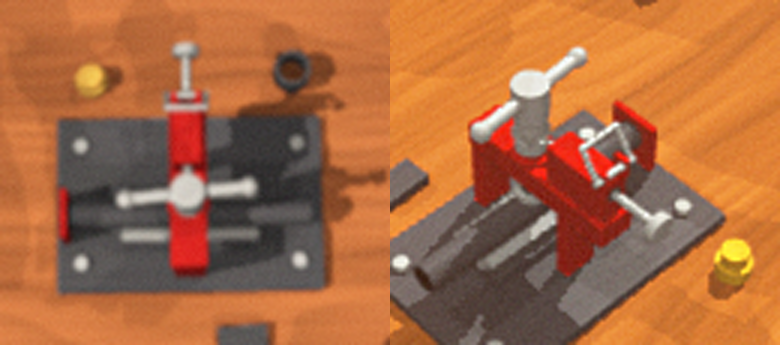

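Run:
```python
from h import *
t=lambda x,y:((x+.5)/3-.5+260,(y+.5)/3-.5+170)
s=lambda x,y:((x+.5)/3-.5+270,(y+.5)/3-.5+190)
B={}
for k,a,b in(("+y",(123,200),(189,55)),("-y",(250,187),(92,129)),("pinhead",(184,48),(263,225)),("base++",(58,119),None)):
    if b: B[k]=tri({"top":t(*a),"scene":s(*b)});print(k,B[k].round(1))
d=B["+y"]-B["-y"];print(np.degrees(np.arctan2(-d[0],d[1])),np.linalg.norm(d), (B["+y"]+B["-y"])/2)
# base edges as yaw reference, full-res crop: lines at left/right corners
from h import T
for z in(175,180):
  for x in (55.,): print(z,proj("top",[[502,-55+56,z],[502,-55-56,z]]))
```

```text
+y [496.9   3.8 177.2]
-y [ 506.4 -110.3  179.4]
pinhead [643.9 -56.4 141.7]
4.765166314749298 114.48361339597331 [501.61380507 -53.2221077  178.30171147]
175 [[301.18109827 234.15714838]
 [342.38625659 233.23871318]]
180 [[301.07751729 233.86885941]
 [342.43453001 232.94688778]]
```

The bar is now 4.8° (0.08 rad) short of line-up. Its height fell 12.3 mm (1.23 turns), which fits the 1.22-turn start. A small final nudge of +3.4 mm at y +38 will close the gap.

```bash
python3 -m inch '[[[0,4,0,0,-1],[0,8,0,0,-1],[0,12,0,0,-1],[0,16,0,0,-1],[0,19.5,0,0,-1],[0,19.5,3,0,-1],[0,19.5,6,0,-1],[0,19.5,6,0,-1]]]';python3 -m inch '[[[0,0,0,0,-1],[0,1,0,0,-1],[0,2,0,0,-1],[0,2.6,0,0,-1],[0,2.6,0,0,-1],[0,2.6,0,0,-1]]]'
```

```text
time_s: 9.87
tool_pos: [454.5, -16.5, 158.8]
eef_rot: [-179.4, -0.0, 90.0]
contact_force: [-1.6, 0.7, -0.8]
opening: 0.001
gripper_force: 0.0
time_s: 10.37
tool_pos: [482.7, -16.5, 166.1]
eef_rot: [179.9, 0.0, 90.0]
contact_force: [-0.7, -0.8, -0.2]
opening: 0.001
gripper_force: 0.0
```

```bash
python3 -m inch '[[[0,0.1,0,0,-1],[0,0.2,0,0,-1],[0,0.2,0,0,-1],[0,0.2,0,0,-1]]]'
```

```text
time_s: 10.7
tool_pos: [483.6, -16.5, 165.4]
eef_rot: [180.0, 0.0, 90.0]
contact_force: [0.1, 0.4, 0.1]
opening: -0.002
gripper_force: 0.0
```

```bash
python3 -m inch '[[[0,-1.5,0,0,-1],[0,-3.5,0,0,-1],[0,-7,-3.5,0,-1],[0,-11,-7,0,-1],[0,-15,-7,0,-1],[0,-19,-7,0,-1],[0,-22,-7,0,-1],[0,-22,-7,0,-1]]]';python3 - <<'E'
from bench import robot;import cv2,numpy as np
a=robot.snapshot("top");b=robot.snapshot("scene")
a=cv2.resize(a[215:255,290:355,::-1],(0,0),fx=10,fy=10,interpolation=2);b=cv2.resize(b[195:245,290:340,::-1],(0,0),fx=4,fy=4,interpolation=2)
a[:200,:200][:]=b if False else a[:200,:200]
cv2.imwrite("pics/c7.png",a)
E
```

```text
time_s: 11.37
tool_pos: [258.0, -16.3, 236.4]
eef_rot: [179.9, 0.0, 90.0]
contact_force: [1.1, 0.1, -0.4]
opening: 0.0
gripper_force: 0.0
```

View pics/c7.png

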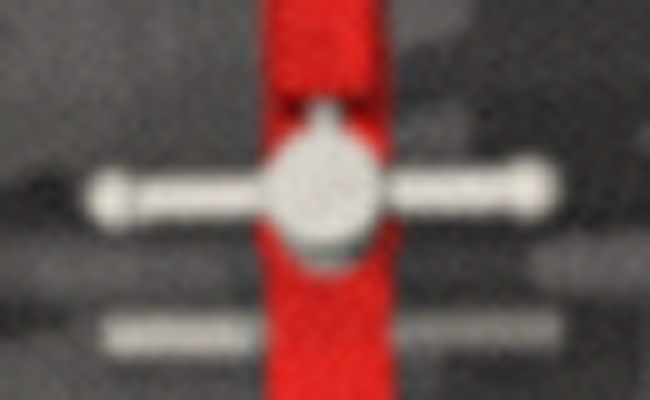

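The bar is within about 1° of lined up: its slope is -1.9° against -1.3° predicted for line-up. Next, over to the pin head.

```bash
python3 -m inch '[[[0,4,0,0,-1],[-1,8,0,0,-1],[-2,12,0,0,-1],[-3,16,0,0,-1],[-3.9,20,0,0,-1],[-3.9,24,0,0,-1],[-3.9,28,0,0,-1],[-3.9,32,0,0,-1]]]';python3 -m inch '[[[0,4,0,0,-1],[0,8,0,0,-1],[0,10.8,0,0,-1],[0,10.8,3,0,-1],[0,10.8,6,0,-1],[0,10.8,9,0,-1],[0,10.8,10.8,0,-1],[0,10.8,10.8,0,-1]]]'
```

```text
time_s: 12.13
tool_pos: [586.9, -55.8, 233.3]
eef_rot: [-179.9, -0.0, 90.0]
contact_force: [0.4, -1.2, 0.9]
opening: 0.001
gripper_force: 0.0
time_s: 12.8
tool_pos: [690.1, -55.2, 119.7]
eef_rot: [-179.4, -0.0, 90.0]
contact_force: [-0.1, 1.2, -0.5]
opening: 0.003
gripper_force: 0.0
```

```bash
python3 -m inch '[[[0,-1,-0.1,0,-1],[0,-2,-0.1,0,-1],[0,-3,-0.1,0,-1],[0,-3.7,-0.1,0,-1],[0,-4.2,-0.1,0,-1],[0,-4.7,-0.1,0,-1],[0,-5.2,-0.1,0,-1]]]';python3 -m inch '[[[0,-0.4,0,0,-1],[0,-0.8,0,0,-1],[0,-0.8,0,0,-1]]]'
```

```text
time_s: 13.38
tool_pos: [640.2, -55.5, 128.8]
eef_rot: [179.9, -0.0, 90.0]
contact_force: [1.6, 0.9, 0.4]
opening: -0.003
gripper_force: 0.8
time_s: 13.63
tool_pos: [631.1, -55.5, 128.6]
eef_rot: [-180.0, 0.0, 90.0]
contact_force: [0.7, 0.0, 0.2]
opening: -0.002
gripper_force: 0.0
```

```bash
python3 -m inch '[[[0,-0.3,0,0,-1],[0,-0.6,0,0,-1],[0,-0.8,0,0,-1],[0,-0.8,0,0,-1]]]';python3 -m inch '[[[0,-0.2,0,0,-1],[0,-0.4,0,0,-1],[0,-0.4,0,0,-1],[0,-0.4,0,0,-1]]]'
```

```text
time_s: 13.97
tool_pos: [624.2, -55.5, 128.5]
eef_rot: [179.9, 0.0, 90.0]
contact_force: [4.5, 0.3, 0.4]
opening: -0.002
gripper_force: 2.0
time_s: 14.3
tool_pos: [623.8, -55.5, 128.9]
eef_rot: [179.6, 0.0, 90.0]
contact_force: [15.7, 0.1, -4.7]
opening: -0.002
gripper_force: 7.7
```

Hard stop at tool x 624 (expected about 622), so the pin is home. Now retreat and go to the keeper.

```bash
python3 -m inch '[[[0,0.5,0,0,-1],[0,3,0,0,-1],[0,6,0,0,-1],[0,6,-4,0,-1],[0,6,-8,0,-1],[0,6,-11,0,-1],[0,4,-11,0,-1],[0,2,-11,0,-1]]]';python3 -m inch '[[[0,-3,0,0,-1],[0,-6,0,0,-1],[0,-8.4,0,0,-1],[0,-8.4,0,0,-1],[0,-8.4,0,0,-1]]]';python3 - <<'E'
from bench import robot;import cv2,numpy as np
b=robot.snapshot("scene")[150:300,270:400,::-1]
cv2.imwrite("pics/c8.png",cv2.resize(b,(0,0),fx=4,fy=4,interpolation=2))
E
```

```text
time_s: 14.97
tool_pos: [640.8, -55.7, 240.1]
eef_rot: [179.8, 0.0, 90.0]
contact_force: [-0.6, -0.6, 0.4]
opening: 0.0
gripper_force: 0.0
time_s: 15.38
tool_pos: [554.4, -55.5, 238.7]
eef_rot: [-180.0, 0.0, 90.0]
contact_force: [0.2, -0.7, -0.5]
opening: -0.001
gripper_force: 0.0
```

View pics/c8.png

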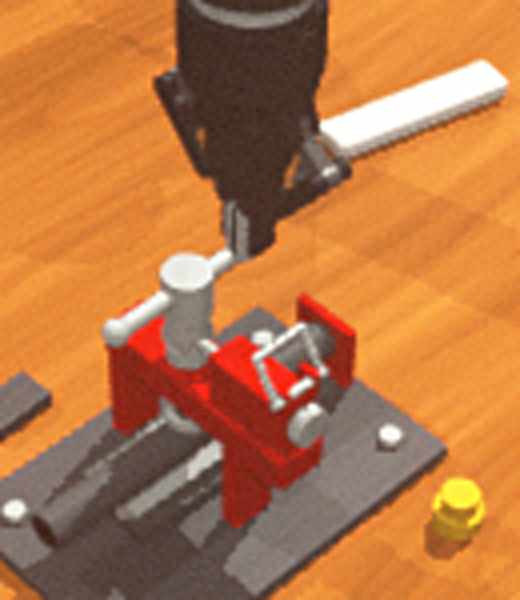

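The pin is home, with its head flush at the block (305,425). The keeper is still leaning back. Now descend behind it and push +x.

```bash
python3 -m inch '[[[0,-0.2,2,0,-1],[0,-0.2,4,0,-1],[0,-0.2,5.5,0,-1],[0,-0.2,6.2,0,-1],[0,-0.2,6.2,0,-1]]]';python3 -m inch '[[[0,0.7,0,0,-1],[0,1.4,0,0,-1],[0,2.1,0,0,-1],[0,2.8,0,0,-1],[0,3.5,0,0,-1],[0,4.2,0,0,-1],[0,4.6,0,0,-1],[0,4.8,0,0,-1]]]';python3 -m inch '[[[0,0,0,0,-1],[0,-1.5,0,0,-1],[0,-2.5,-2,0,-1],[0,-2.5,-6,0,-1],[0,-6,-8,0,-1],[0,-10,-8,0,-1],[0,-14,-8,0,-1],[0,-14,-8,0,-1]]]';python3 - <<'E'
from bench import robot;import cv2,numpy as np
b=robot.snapshot("scene")[190:300,270:400,::-1];a=robot.snapshot("top")[170:280,260:390,::-1]
cv2.imwrite("pics/c9.png",cv2.resize(np.hstack([a,b]),(0,0),fx=3,fy=3,interpolation=2))
E
```

```text
time_s: 15.85
tool_pos: [553.5, -55.4, 174.0]
eef_rot: [-179.8, -0.0, 90.0]
contact_force: [-0.2, -0.2, 0.2]
opening: -0.003
gripper_force: 0.0
time_s: 16.52
tool_pos: [602.6, -55.5, 175.9]
eef_rot: [-180.0, -0.0, 90.0]
contact_force: [-1.6, 0.8, 0.1]
opening: 0.002
gripper_force: 0.0
time_s: 17.18
tool_pos: [455.1, -55.2, 257.1]
eef_rot: [-179.9, -0.0, 90.0]
contact_force: [1.0, 0.5, 0.9]
opening: 0.002
gripper_force: 0.0
```

View pics/c9.png

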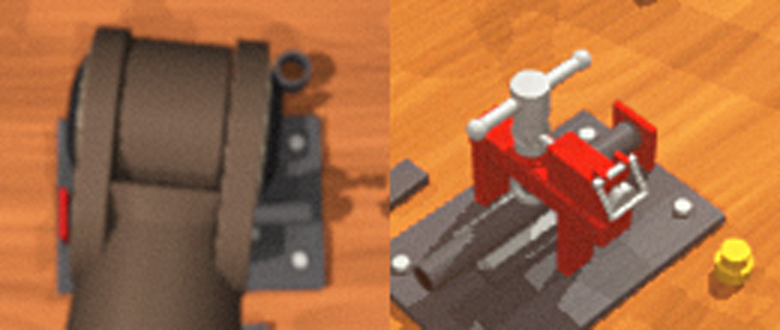

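Run:
```python
from h import *
for j in (0.0,2.5,2.8,3.0,3.16):
    a=j-np.radians(35)
    print(j,[(3*(proj("scene",[502+94+30*np.sin(a),-55+y,160+30*np.cos(a)])-[270,190])+[390,0]).round(0) for y in(-20,20)])
print("bar",3*(proj("scene",[[502,1,175],[502,-111,175]])-[270,190])+[390,0])
```

```text
0.0 [array([577., 151.]), array([614., 125.])]
2.5 [array([619., 215.]), array([656., 187.])]
2.8 [array([614., 219.]), array([651., 191.])]
3.0 [array([611., 220.]), array([647., 192.])]
3.16 [array([607., 219.]), array([643., 192.])]
bar [[577.66707431  61.16694104]
 [472.94729307 130.08429569]]
```

The keeper's cross wire shows at about (608,218)–(645,190), which matches joint ≈3.1, fully down. The bar ends also match line-up, and the arm is clear.

```bash
python3 -m inch '[[[0,0,-1,0,-1],[0,0,-1,0,-1]]]'; python3 -c "
from bench import robot;print(robot.finish_job())"
```

```text
time_s: 17.45
tool_pos: [463.1, -55.6, 267.9]
eef_rot: [179.9, 0.0, 90.0]
contact_force: [0.5, 0.5, 0.4]
opening: 0.002
gripper_force: 0.0
the job is handed in; nothing more can be done
None
```

I handed the job in at 17.5 s, and it returned no verdict: the pipe is against the stop, the spindle within about 1° of line-up, the pin home, the keeper down in front of its head, and no contact was felt with the loose things, though I did not re-measure their positions.

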